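Feed the scrap bin by its lever and ease the lid shut

ROBOT

A 7-joint arm with a two-finger parallel gripper is mounted at the origin on a cart in front of the work surface, level with it; the furniture and walls round the work are solid. World frame = base frame: x ahead of the robot, y to its left, z up, the work surface at z = 0. Lengths are in m, angles in rad, forces in N, time in s.
With the tool pointing down it reaches from about 0.4 to 0.75 m from the base axis. Payload 19.5 kg.
Tool frame: the origin (TCP) lies at the very end of the fingers, on their centre line; the grasp point (between the pads) lies 19 mm behind it (tcp_to_grasp is the distance from the TCP to the grasp point, in m); z points along the fingers, y is the direction in which the jaws open and shut (so a half turn about z gives the same grasp; the last joint's range is limited). The gripper opens to 85 mm and grips with 20 to 120 N. Pads are 22 mm wide; open, the fingers measure 114 mm over their backs; the gripper's body (76 mm by 85 mm) begins 54 mm behind the grasp point. The pads swing forward as they close: fully open they stand 13 mm farther back than shut.
Start: joints at [1.162, 0.707, -0.028, 1.485, 0.022, 0.951, -0.075], TCP at [0.206, -0.537, 0.231] pointing down, gripper open.
Joint ranges: [-2.71, 2.71], [-0.32, 2.16], [-1.57, 1.52], [0, 2.45], [-1.46, 4.6], [0, 2.02], [-2.83, 2.83]. Speed limits (rad/s): [1.89, 1.89, 2.57, 2.57, 3.01, 3.01, 3.01].

INTERFACE

Orientations are given as a unit quaternion [w, x, y, z].
In Python, from cell import * gives the robot as it stands.
- The arm moves only by the tool servo_tool, never from a script. Its argument "steps" is a list of rows, each an object with "dp": the shift along the tool's x, y, z in mm, a list of three; "turn": the turn about the tool's z in rad; "gripper": the opening, from 0 (shut) to 1 (fully open). In form: [{"dp": [dx, dy, dz], "turn": turn, "gripper": gripper}, ...]. A call has exactly 8 rows; each row is the pose to reach, as a shift and turn from the pose measured when the call began, along the tool's axes at that moment; what a row does not reach only later rows make up. A row lasts 1/10 s, in which the tool goes at most 50 mm and 8.59 degrees, less where a joint would pass 70% of its speed; a pose out of reach is approached as far as the arm can. A call with a gripper value outside its range is refused whole. The fingers move at their own pace and stop on an object; the grip force is fixed at half the most. Time passes only in rows, so rows that repeat a pose let the fingers close, or fill a call up. It gives the time, the measured TCP pose, the force and the opening at its end, in the units of the state.
- read_state(): the state, without advancing time (a new reading comes with each control period).
- capture(name): name is "scene" or "top" or "wrist"; returns a dict with "img" (420x560x3 uint8, red, green, blue), "vfov" (degrees; the focal length in pixels is half the picture's height over the tangent of half this angle, whatever the lens; pixels are square), "cx", "cy" (the principal point, pixels), "world_to_cam" (4x4, takes a point from world to camera coordinates); the wrist camera has in their place "mount" (4x4, takes a point from camera to tool coordinates, whose origin is the TCP and whose axes are the flange's). Camera axes: x right, y up, looking along -z (the intrinsics and any distortion apply to the point x, -y, -z); pixel columns grow to the right and rows downward; lengths in m; the calibration is good to about 2 mm. A picture is of the moment at which its call begins: read the wrist's pose just before it. There is no depth.
- close_job(): hands the job in, once; it reports no verdict.
The state is a dict: "time": time; "joint_positions": joint angles; "joint_vel": joint speeds; "joint_efforts": joint torques, N m; "position": TCP position; "ee_rot": TCP orientation; "ft_force": force on the tool from outside, world axes, zero at the start; "torque": the same for the moment, N m; "grip_width": opening from 0.0 (shut) to 1.0 (fully open).
Only numpy, scipy, OpenCV 4.12 (cv2) and the standard library are available. Lean on these libraries where they do the work, as an engineer would, in place of code of your own. Each camera call takes 0.05 s, during which the arm holds its last target.

TASK

A short round steel offcut waits on the side chute of the scrap bin, held back by the lid. Push the lever at the front of the bin all the way down so that the lid lifts fully and the offcut rolls in by itself, then let the lever up slowly so that the lid comes down gently and shuts without slamming. Work only the lever: do not touch the lid or the offcut, and do not disturb the things lying about.

Things in the scene. Friction and masses are not known exactly. Their poses are not given: they have to be found in the camera images.
- scrap_bin: Sheet-steel scrap bin fixed to the bench, 170 (x) x 180 (y) mm, walls 132 mm high, 3 mm thick, inner floor 14 mm above the bench. Origin: centre of its underside, on the bench; x points from its front (robot side) to the lid's hinge at the back, y to its left, z up. A chute 74 mm wide sticks out 95 mm from its left side near the front.
- lever_pad (a point): Centre of the upper face of the lever's pad, a plate 46 (bin x) x 60 (bin y) x 6 mm, level at rest. It is in front of the bin, right of the middle: 176 mm before the bin's origin, 105 mm to its right, 183 mm above the bench. It moves with the lever: fully pressed it is 65 mm lower, under 10 mm displaced along x, tilted 25 deg. Nothing is above it; the bin's front wall is 68 mm behind its rear edge.
- press_lever (a joint): Angle of the lever in rad: 0 at rest (up), 0.44 fully pressed against its stop. The pad is 150 mm from the pivot. A spring and the weight of the lid push it back up; holding it down takes about 8 N at the pad. A roller at its rear end lifts the lid; let go, it snaps up and the lid slams.
- lid (a joint): Opening angle of the lid in rad: 0 shut, 0.85 when the lever is fully pressed, rising roughly in proportion to the lever. Hinged at the back rim, its front edge swings up and away from the robot. Closing at up to about 1 rad/s (75 mm/s at the lever's pad) is gentle.
- lid_front_edge (a point): Middle of the lid's front edge, 178 mm from the hinge, 134 mm above the bench when shut. A downturned plate on the lid's left edge closes the chute and holds the offcut back; it frees the offcut when the lid is about a third open.
- offcut: Loose round steel offcut, 24 mm in diameter, 55 mm long, lying on the chute parallel to the bin's x axis, against the lid's downturned plate. The chute's floor slopes down into the bin at 15 deg and is 98 mm above the bench at the wall. Origin on its surface at mid-length; it turns as it rolls.
- offcut_center (a point): Centre of the offcut.
- padlock: Old iron padlock lying in front of the bin, 80 x 52 x 16 mm; a bystander. Origin at the centre of its underside.
- bolt: Rusty square-head bolt with nut lying in front of the bin, 16 x 82 x 16 mm; a bystander. Origin at the centre of its underside.
- oak_block: Dark oak block left of the bin, 56 x 94 x 50 mm; a bystander. Origin at the centre of its underside.
- chisel: Cold chisel lying at the front of the bench, 26 x 176 x 21 mm; a bystander. Origin at the centre of its underside.
- grease_pot: Stoneware grease pot, 88 mm across, 56 mm high, standing on the left; a bystander. Origin at the centre of its underside.
- oil_can: Grey conical oil can with a bent spout, 76 x 76 x 166 mm, standing on the left; a bystander. Origin at the centre of its underside.
Mind the look-alikes: they are no part of the job. What is meant by the offcut is not blue or pink, and is the larger of those in its own colour.

How it is judged:
By the outcome, as a careful person would: the job done as asked, in the order asked, and still so for the second after the job is handed in, with the robot touching nothing.
It also fails if it takes over 40 s, if anything falls off the work surface, if the arm or the gripper's body presses on something with over 40 N, if the wrist force passes 120 N, or if a joint passes its speed limit or range.

## Working session

There is one attempt and no reset: what is moved stays moved. The work goes in short steps, Python scripts to look and compute and a tool call to move; the robot and the scene stay as the last step left them, time stands still between calls to the robot, and variables do not carry over. Pictures are saved under pics/ and viewed, and the job is handed in when it is done.

Besides the shell and the picture viewer there is one more tool, called after "Call:" as a command line: name --argument value ..., lists and objects as JSON in quotes. servo_tool: Moves the arm, as the interface text tells. Its arguments: {"type":"object","properties":{"steps":{"type":"array"}},"required":["steps"]}

```bash
mkdir -p pics; ls; python3 - <<'E'
from cell import *
import cv2
s=read_state(); print({k:(v if not hasattr(v,'tolist') else v.tolist()) for k,v in s.items()})
for n in("scene","top","wrist"):
    c=capture(n); cv2.imwrite(f"pics/{n}0.png",c["img"][:,:,::-1]); print(n,{k:v for k,v in c.items() if k!="img"})
E
```

```text
pics
{'time': 0.0, 'joint_positions': [1.1622662477262777, 0.7071202656994918, -0.02759560533903317, 1.4850165402092095, 0.02201386430987173, 0.9509087464254478, -0.075474105804879], 'joint_vel': [0.0014503508001074865, -0.0004485911539889473, 0.0006831081864424683, 0.000990044465137949, 5.5110136972007256e-05, 0.0007567427300082042, -8.182349403561105e-05], 'joint_efforts': [-0.0008340474960277788, -88.32254648208618, 1.2345235794782639, -23.61708104610443, 0.01698760490398854, 0.006500235322164372, 9.610828612949263e-06], 'position': [0.20611394489000176, -0.536490815676942, 0.23081361917986717], 'ee_rot': [-0.0005587418878587771, 0.9832247500242661, 0.18239725947657653, -0.00013595093452558986], 'ft_force': [0.42396466594857257, 0.26785324323394266, -1.0328688391196787], 'torque': [0.04337235721143272, 0.029583008013904472, -0.0127377049435688], 'grip_width': 0.9988308895002479}
scene {'vfov': 56.645505759843196, 'cx': 278.2357421928349, 'cy': 202.7587009357366, 'world_to_cam': array([[ 0.89413177, -0.4476172 , -0.01293159, -0.51936811],
       [ 0.34292628,  0.66586571,  0.662589
[... 224 characters left out ...]
 'world_to_cam': array([[-0.00242802, -0.99994282, -0.0104145 , -0.02874234],
       [ 0.99212014, -0.00371336,  0.12523514, -0.59442212],
       [-0.12526665, -0.01002836,  0.99207243, -1.20411177],
       [ 0.        ,  0.        ,  0.        ,  1.        ]])}
wrist {'vfov': 62.709125720845165, 'cx': 276.36686913741323, 'cy': 211.68888819644948, 'mount': array([[ 9.94773664e-04,  9.64430472e-01,  2.64334777e-01,
         6.64555501e-02],
       [ 9.99999445e-01, -1.05114421e-03,  7.18119394e-05,
        -3.17963917e-04],
       [ 3.47111593e-04,  2.64334559e-01, -9.64430983e-01,
        -1.42961039e-01],
       [ 0.00000000e+00,  0.00000000e+00,  0.00000000e+00,
         1.00000000e+00]])}
```

View pics/scene0.png

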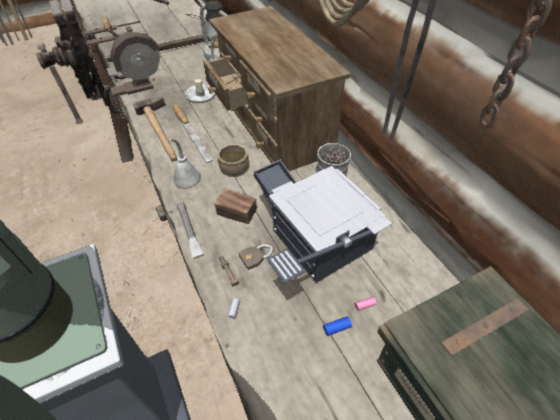

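View pics/top0.png

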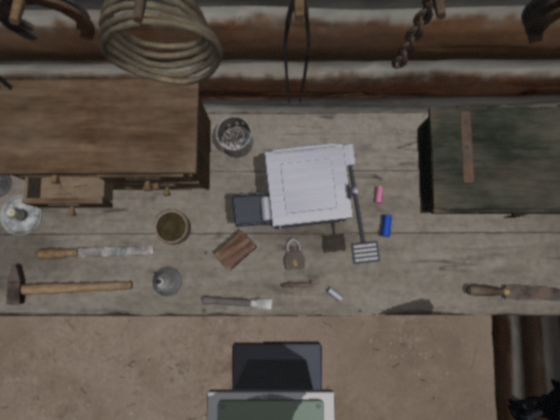

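View pics/wrist0.png

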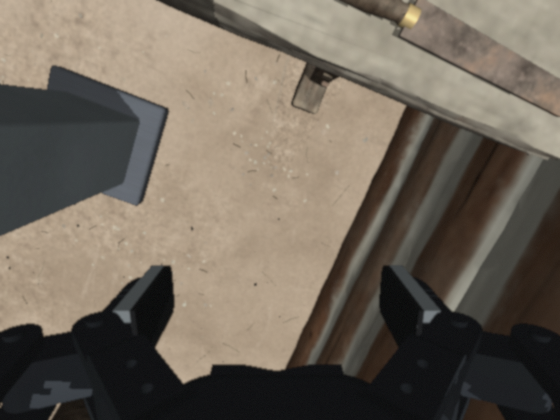

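```bash
cat > h.py <<'E'
from cell import *
import numpy as np, cv2
def K(c):
    h=c["img"].shape[0]; f=h/2/np.tan(np.radians(c["vfov"])/2); return f
def ray(c,u,v,W=None):
    f=K(c); d=np.array([(u-c["cx"])/f,-(v-c["cy"])/f,-1.0])
    W=c["world_to_cam"] if W is None else W
    R=W[:3,:3]; o=-R.T@W[:3,3]; return o,R.T@d
def onz(c,u,v,z,W=None):
    o,d=ray(c,u,v,W); return o+d*(z-o[2])/d[2]
def proj(c,p):
    q=c["world_to_cam"]@np.append(p,1); f=K(c); return c["cx"]-f*q[0]/q[2], c["cy"]+f*q[1]/q[2]
def tri(c1,p1,c2,p2):
    o1,d1=ray(c1,*p1);o2,d2=ray(c2,*p2)
    s=np.linalg.lstsq(np.c_[d1,-d2],o2-o1,rcond=None)[0]
    a,b=o1+d1*s[0],o2+d2*s[1]; return (a+b)/2,np.linalg.norm(a-b)
def wristW(c,s):
    from scipy.spatial.transform import Rotation as Ro
    w,x,y,z=s["ee_rot"]; T=np.eye(4);T[:3,:3]=Ro.from_quat([x,y,z,w]).as_matrix();T[:3,3]=s["position"]
    return np.linalg.inv(T@c["mount"])
def crop(img,x0,x1,y0,y1,k,fn):
    cv2.imwrite(fn,cv2.resize(img[y0:y1,x0:x1],None,fx=k,fy=k,interpolation=cv2.INTER_CUBIC)[:,:,::-1])
E
python3 - <<'E'
from h import *
c=capture("top");crop(c["img"],220,400,135,285,4,"pics/topc.png")
c=capture("scene");crop(c["img"],240,400,150,300,4,"pics/scc.png")
E
```

```text
(no output)
```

View pics/topc.png

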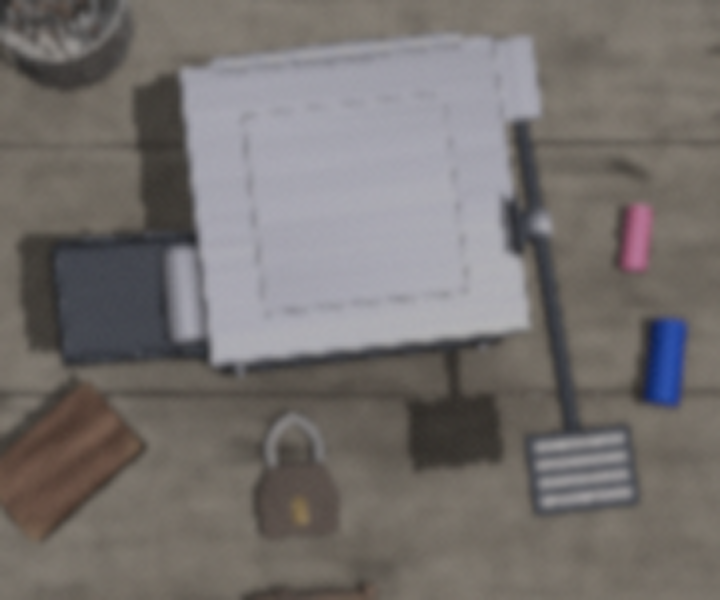

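View pics/scc.png

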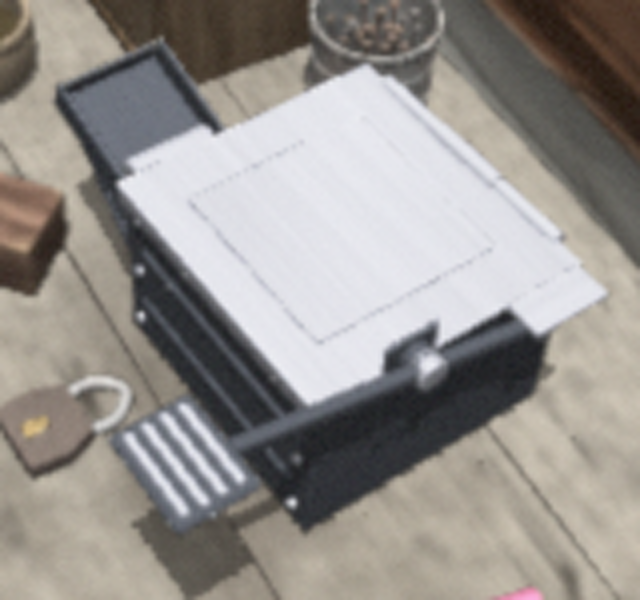

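```bash
python3 - <<'E'
from h import *
t=capture("top");s=capture("scene")
for a,b in [((583,470),(185,463)),((527,435),(112,440)),((630,425),(187,397)),((638,503),(258,485)),((537,515),(185,530))]:
    a=np.array(a)/4+[220,135]; b=np.array(b)/4+[240,150]
    print(onz(t,*a,.183).round(3),onz(s,*b,.183).round(3))
    # matching unspecified; centre only
a=np.array([583,470])/4+[220,135];b=np.array([185,463])/4+[240,150]
print(tri(t,a,s,b))
for q in [(213,367),(528,330),(183,70)]: print(onz(t,*(np.array(q)/4+[220,135]),.136).round(4))
for q in [(120,183),(305,405),(370,65)]: print(onz(s,*(np.array(q)/4+[240,150]),.136).round(4))
E
```

```text
[ 0.489 -0.219  0.183] [ 0.489 -0.221  0.183]
[ 0.508 -0.188  0.183] [ 0.465 -0.195  0.183]
[ 0.514 -0.245  0.183] [ 0.506 -0.189  0.183]
[ 0.47  -0.249  0.183] [ 0.513 -0.245  0.183]
[ 0.464 -0.193  0.183] [ 0.474 -0.251  0.183]
(array([ 0.48923052, -0.2192719 ,  0.180967  ]), np.float64(0.0010699187082502243))
[ 0.5514 -0.0122  0.136 ]
[ 0.5725 -0.1963  0.136 ]
[0.7291 0.0056 0.136 ]
[ 0.5549 -0.0145  0.136 ]
[ 0.5715 -0.1914  0.136 ]
[0.7303 0.0033 0.136 ]
```

```bash
cat >> h.py <<'E'
def dp(target,s=None):
    from scipy.spatial.transform import Rotation as Ro
    s=s or read_state(); w,x,y,z=s["ee_rot"]; R=Ro.from_quat([x,y,z,w])
    return (R.inv().apply(np.array(target)-np.array(s["position"]))*1000).round(1), R.as_matrix().round(3)
E
python3 -c "
from h import *
print(dp([.484,-.2195,.235]))"
```

```text
(array([ 373.1, -196.4,   -3.8]), array([[ 0.933,  0.359, -0.   ],
       [ 0.359, -0.933,  0.   ],
       [-0.   , -0.   , -1.   ]]))
```

Call:
servo_tool --steps '[{"dp": [15, -8, -5], "turn": -0.08, "gripper": 0}, {"dp": [45, -24, -10], "turn": -0.18, "gripper": 0}, {"dp": [75, -40, -15], "turn": -0.28, "gripper": 0}, {"dp": [105, -55, -20], "turn": -0.38, "gripper": 0}, {"dp": [135, -71, -25], "turn": -0.48, "gripper": 0}, {"dp": [165, -87, -25], "turn": -0.58, "gripper": 0}, {"dp": [190, -100, -25], "turn": -0.66, "gripper": 0}, {"dp": [200, -105, -25], "turn": -0.7, "gripper": 0}]'

```text
time: 1.15
position: [0.357, -0.3649, 0.2564]
ee_rot: [-0.0, 0.86, 0.511, 0.001]
ft_force: [-0.4, -0.0, 0.5]
grip_width: 0.003
```

```bash
python3 -c "
from h import *
print(dp([.484,-.2195,.235])); s=read_state(); print(s['time'],s['joint_positions'],s['position'],s['grip_width'])"
```

```text
(array([188.4,  42.1,  21.6]), array([[ 0.478,  0.878,  0.001],
       [ 0.878, -0.478,  0.001],
       [ 0.001,  0.   , -1.   ]]))
1.15 [ 0.85760356  0.5830456  -0.21770719  1.67321085  0.15080344  0.90182879
  0.08290889] [ 0.35695783 -0.36492859  0.25638491] 0.0030682543429893577
```

Call:
servo_tool --steps '[{"dp": [20, 4, 0], "turn": -0.08, "gripper": 0}, {"dp": [50, 11, 0], "turn": -0.18, "gripper": 0}, {"dp": [80, 18, 0], "turn": -0.28, "gripper": 0}, {"dp": [110, 25, 0], "turn": -0.38, "gripper": 0}, {"dp": [140, 31, 5], "turn": -0.48, "gripper": 0}, {"dp": [170, 38, 10], "turn": -0.56, "gripper": 0}, {"dp": [188, 42, 14], "turn": -0.6, "gripper": 0}, {"dp": [188, 42, 14], "turn": -0.6, "gripper": 0}]'

```text
time: 1.95
position: [0.4847, -0.2182, 0.242]
ee_rot: [-0.0, 0.669, 0.743, 0.001]
ft_force: [-0.3, -0.2, 0.1]
grip_width: -0.001
```

```bash
python3 -c "
from h import *
print(dp([.484,-.2195,.19])); s=read_state(); print(s['time'],s['joint_positions'],s['position'],s['ft_force'])
c=capture('top');crop(c['img'],220,420,135,285,4,'pics/top1.png')
c=capture('scene');crop(c['img'],200,400,130,280,4,'pics/sc1.png')"
```

```text
(array([-1.3, -0.9, 52. ]), array([[-0.105,  0.994,  0.001],
       [ 0.994,  0.105,  0.002],
       [ 0.002,  0.001, -1.   ]]))
1.95 [ 0.56409454  0.644125   -0.36945673  1.62073284  0.27182946  0.92796749
  0.20353797] [ 0.48470243 -0.21824293  0.24201428] [-0.31724721 -0.16786714  0.14079179]
```

View pics/top1.png

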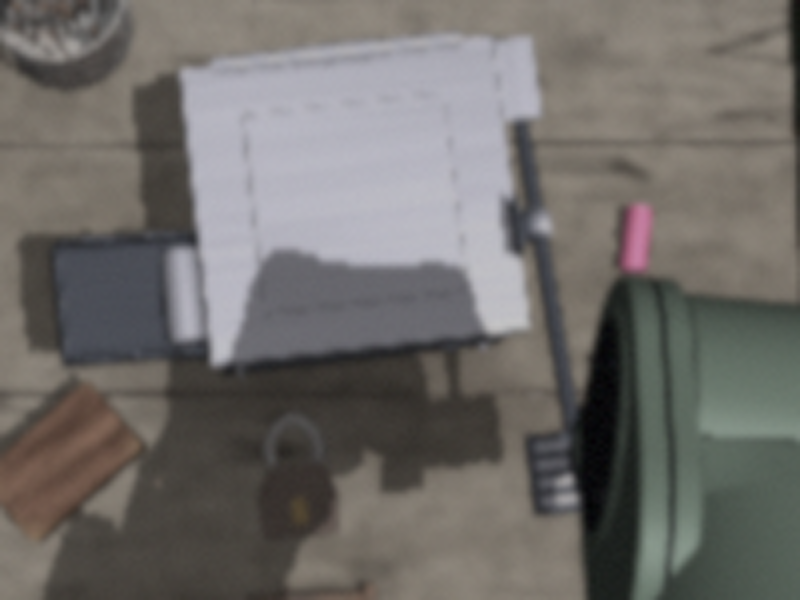

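View pics/sc1.png

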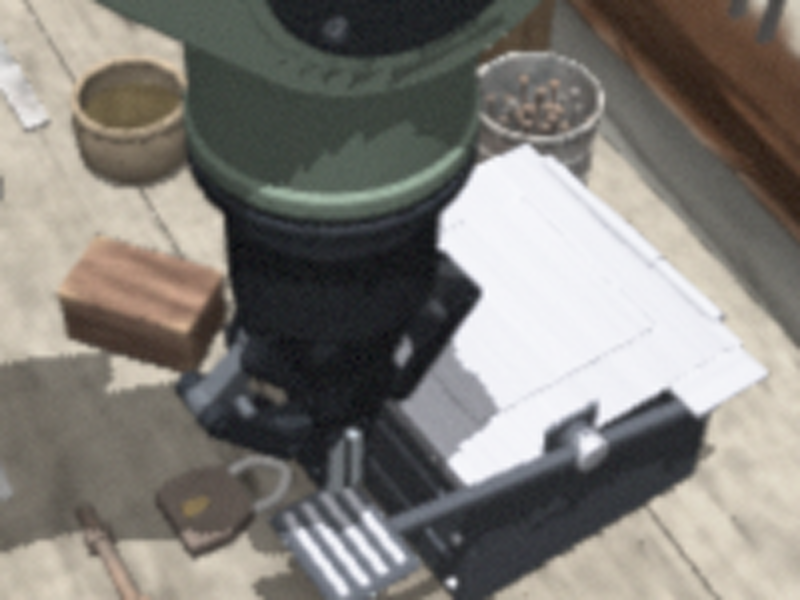

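The jaw linkage bulges toward the lid along x. I'll turn further so that the camera faces the robot and the linkage lies along y.

Call:
servo_tool --steps '[{"dp": [0, 0, 0], "turn": -0.1, "gripper": 0}, {"dp": [0, 0, 0], "turn": -0.23, "gripper": 0}, {"dp": [0, 0, 0], "turn": -0.36, "gripper": 0}, {"dp": [0, 0, 0], "turn": -0.49, "gripper": 0}, {"dp": [0, 0, 0], "turn": -0.62, "gripper": 0}, {"dp": [0, 0, 0], "turn": -0.75, "gripper": 0}, {"dp": [0, 0, 0], "turn": -0.88, "gripper": 0}, {"dp": [0, 0, 0], "turn": -1.0, "gripper": 0}]'

```text
time: 2.85
position: [0.4826, -0.222, 0.2426]
ee_rot: [-0.0, 0.232, 0.973, -0.0]
ft_force: [-1.2, 0.6, -0.7]
grip_width: -0.0
```

Call:
servo_tool --steps '[{"dp": [0, 0, 5], "turn": -0.1, "gripper": 0}, {"dp": [0, 0, 10], "turn": -0.2, "gripper": 0}, {"dp": [0, 0, 15], "turn": -0.3, "gripper": 0}, {"dp": [0, 0, 20], "turn": -0.38, "gripper": 0}, {"dp": [0, 0, 25], "turn": -0.42, "gripper": 0}, {"dp": [0, 0, 30], "turn": -0.42, "gripper": 0}, {"dp": [0, 0, 35], "turn": -0.42, "gripper": 0}, {"dp": [0, 0, 35], "turn": -0.42, "gripper": 0}]'

```text
time: 3.65
position: [0.4823, -0.2221, 0.2071]
ee_rot: [-0.0, 0.025, 1.0, -0.0]
ft_force: [0.4, 0.7, -0.3]
grip_width: 0.001
```

```bash
python3 -c "
from h import *
print(dp([.484,-.2195,.182])); s=read_state(); print(s['time'],s['joint_positions'],s['position'],s['ft_force'])
c=capture('wrist');cv2.imwrite('pics/wr2.png',c['img'][:,:,::-1])
c=capture('scene');crop(c['img'],200,400,130,280,4,'pics/sc2.png')"
```

```text
(array([-1.6,  2.7, 25.1]), array([[-0.999,  0.049, -0.001],
       [ 0.049,  0.999, -0.   ],
       [ 0.001, -0.   , -1.   ]]))
3.65 [ 0.76016785  0.7579652  -0.75384158  1.6674432   0.60933897  0.96652417
  1.30510174] [ 0.48230008 -0.22214586  0.20708081] [ 0.36132857  0.69797109 -0.29938369]
```

View pics/wr2.png

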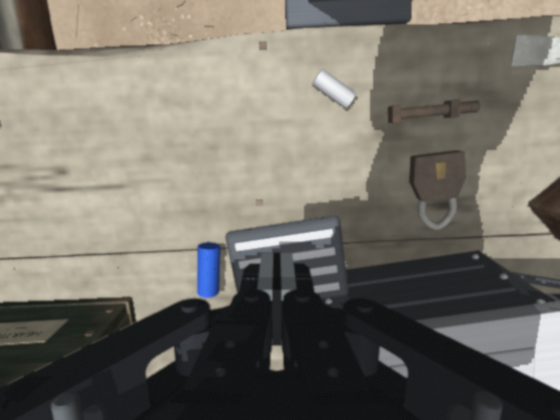

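View pics/sc2.png

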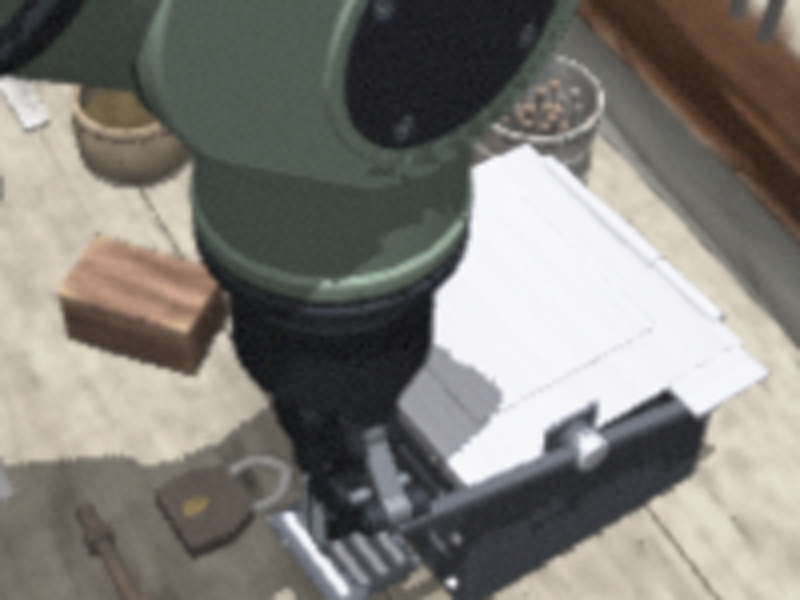

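Call:
servo_tool --steps '[{"dp": [-1, 3, 8], "turn": 0, "gripper": 0}, {"dp": [-1, 3, 14], "turn": 0, "gripper": 0}, {"dp": [-1, 3, 19], "turn": 0, "gripper": 0}, {"dp": [-1, 3, 23], "turn": 0, "gripper": 0}, {"dp": [-1, 3, 27], "turn": 0, "gripper": 0}, {"dp": [-1, 3, 31], "turn": 0, "gripper": 0}, {"dp": [-1, 3, 35], "turn": 0, "gripper": 0}, {"dp": [-1, 3, 38], "turn": 0, "gripper": 0}]'

```text
time: 4.55
position: [0.483, -0.2193, 0.1695]
ee_rot: [-0.001, 0.025, 1.0, -0.001]
ft_force: [-7.1, -0.7, 7.8]
grip_width: -0.002
```

```bash
python3 -c "
from h import *
c=capture('wrist');cv2.imwrite('pics/wr3.png',c['img'][:,:,::-1])
c=capture('scene');crop(c['img'],200,400,130,280,4,'pics/sc3.png')
print(read_state()['ft_force'])"
```

```text
[-5.01072002 -0.19819245  4.74252527]
```

View pics/wr3.png

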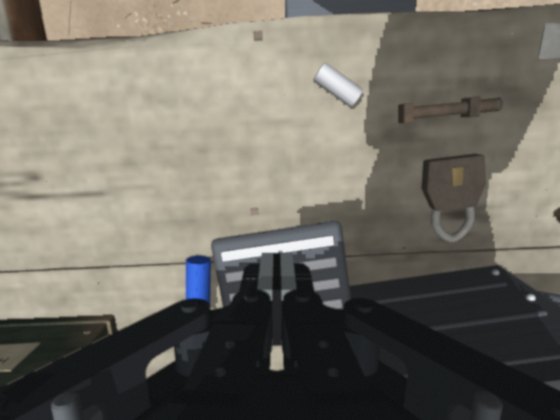

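View pics/sc3.png

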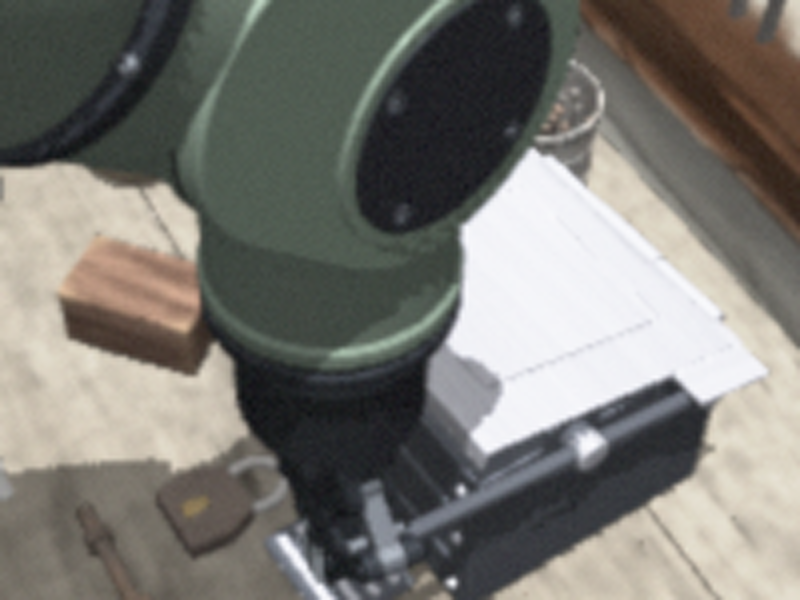

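Call:
servo_tool --steps '[{"dp": [0, 0, 5], "turn": 0, "gripper": 0}, {"dp": [0, 0, 11], "turn": 0, "gripper": 0}, {"dp": [0, 0, 17], "turn": 0, "gripper": 0}, {"dp": [0, 0, 23], "turn": 0, "gripper": 0}, {"dp": [0, 0, 29], "turn": 0, "gripper": 0}, {"dp": [0, 0, 35], "turn": 0, "gripper": 0}, {"dp": [0, 0, 40], "turn": 0, "gripper": 0}, {"dp": [0, 0, 43], "turn": 0, "gripper": 0}]'

```text
time: 5.45
position: [0.4823, -0.2196, 0.126]
ee_rot: [-0.002, 0.025, 1.0, -0.001]
ft_force: [-4.9, -0.3, 7.2]
grip_width: 0.0
```

```bash
python3 -c "
from h import *
c=capture('wrist');cv2.imwrite('pics/wr4.png',c['img'][:,:,::-1])
c=capture('scene');crop(c['img'],200,400,130,280,4,'pics/sc4.png')
print(read_state()['ft_force'])"
```

```text
[-6.41454099 -0.36260491  6.37381353]
```

View pics/wr4.png

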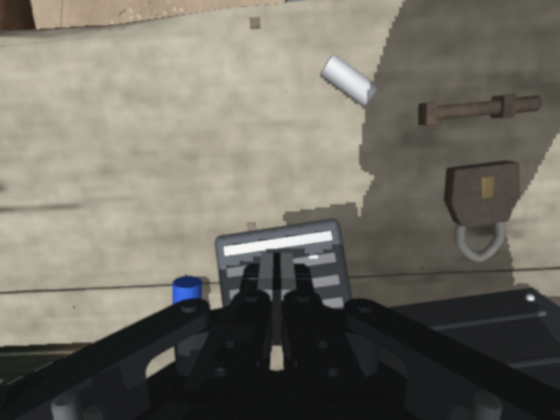

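View pics/sc4.png

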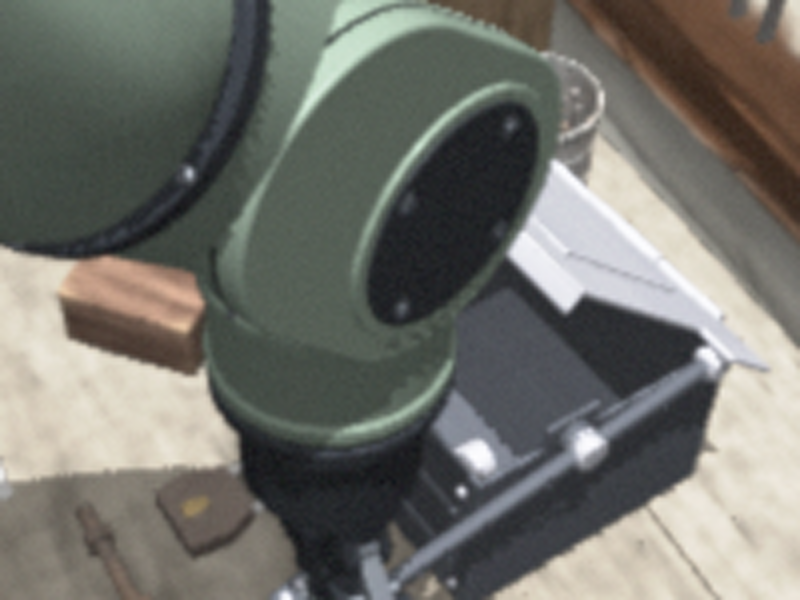

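Call:
servo_tool --steps '[{"dp": [0, 0, 3], "turn": 0, "gripper": 0}, {"dp": [0, 0, 6], "turn": 0, "gripper": 0}, {"dp": [0, 0, 8], "turn": 0, "gripper": 0}, {"dp": [0, 0, 10], "turn": 0, "gripper": 0}, {"dp": [0, 0, 11], "turn": 0, "gripper": 0}, {"dp": [0, 0, 12], "turn": 0, "gripper": 0}, {"dp": [0, 0, 12], "turn": 0, "gripper": 0}, {"dp": [0, 0, 12], "turn": 0, "gripper": 0}]'

```text
time: 6.35
position: [0.4834, -0.2196, 0.1162]
ee_rot: [0.0, 0.025, 1.0, -0.001]
ft_force: [-9.6, 2.7, 49.1]
grip_width: 0.001
```

```bash
python3 -c "
from h import *
c=capture('top');crop(c['img'],220,420,135,285,4,'pics/top5.png')
c=capture('scene');crop(c['img'],200,400,130,280,4,'pics/sc5.png')
print(read_state()['ft_force'])"
```

```text
[-10.12475061   2.24762245  48.91226844]
```

View pics/top5.png

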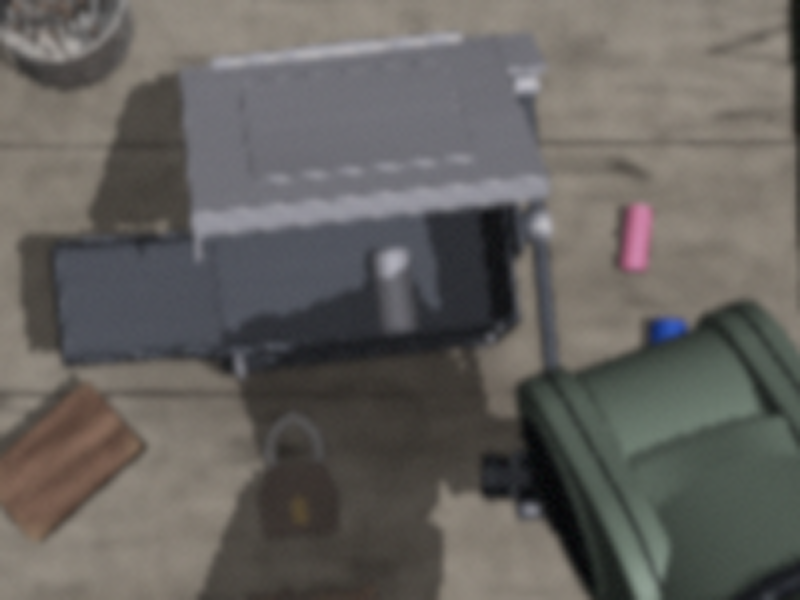

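View pics/sc5.png

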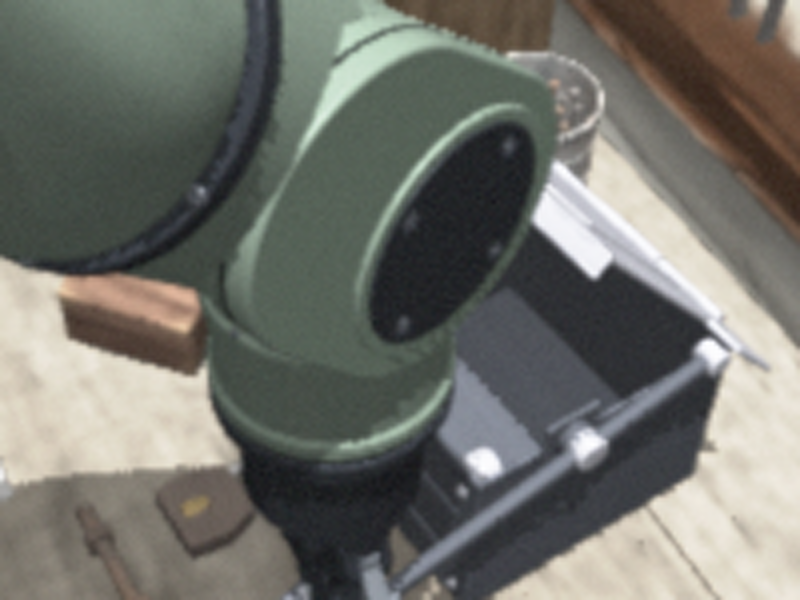

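The lever is on its stop at 49 N, the lid is fully open, and the offcut lies inside the bin. Next I let the lever up slowly.

Call:
servo_tool --steps '[{"dp": [0, 0, -2], "turn": 0, "gripper": 0}, {"dp": [0, 0, -5], "turn": 0, "gripper": 0}, {"dp": [0, 0, -8], "turn": 0, "gripper": 0}, {"dp": [0, 0, -11], "turn": 0, "gripper": 0}, {"dp": [0, 0, -14], "turn": 0, "gripper": 0}, {"dp": [0, 0, -17], "turn": 0, "gripper": 0}, {"dp": [0, 0, -20], "turn": 0, "gripper": 0}, {"dp": [0, 0, -23], "turn": 0, "gripper": 0}]'

```text
time: 7.25
position: [0.4822, -0.2198, 0.1391]
ee_rot: [-0.001, 0.025, 1.0, -0.002]
ft_force: [-9.3, 0.4, 5.9]
grip_width: 0.001
```

Call:
servo_tool --steps '[{"dp": [0, 0, -3], "turn": 0, "gripper": 0}, {"dp": [0, 0, -6], "turn": 0, "gripper": 0}, {"dp": [0, 0, -9], "turn": 0, "gripper": 0}, {"dp": [0, 0, -12], "turn": 0, "gripper": 0}, {"dp": [0, 0, -15], "turn": 0, "gripper": 0}, {"dp": [0, 0, -18], "turn": 0, "gripper": 0}, {"dp": [0, 0, -21], "turn": 0, "gripper": 0}, {"dp": [0, 0, -24], "turn": 0, "gripper": 0}]'

```text
time: 8.05
position: [0.4831, -0.2196, 0.1636]
ee_rot: [0.0, 0.025, 1.0, -0.002]
ft_force: [3.3, 0.0, 5.5]
grip_width: -0.004
```

```bash
python3 -c "
from h import *
c=capture('top');crop(c['img'],220,420,135,285,4,'pics/top6.png')
print(read_state()['ft_force'],read_state()['position'])"
```

```text
[1.7082722  0.90716987 7.78284067] [ 0.48325315 -0.21963996  0.16400594]
```

View pics/top6.png

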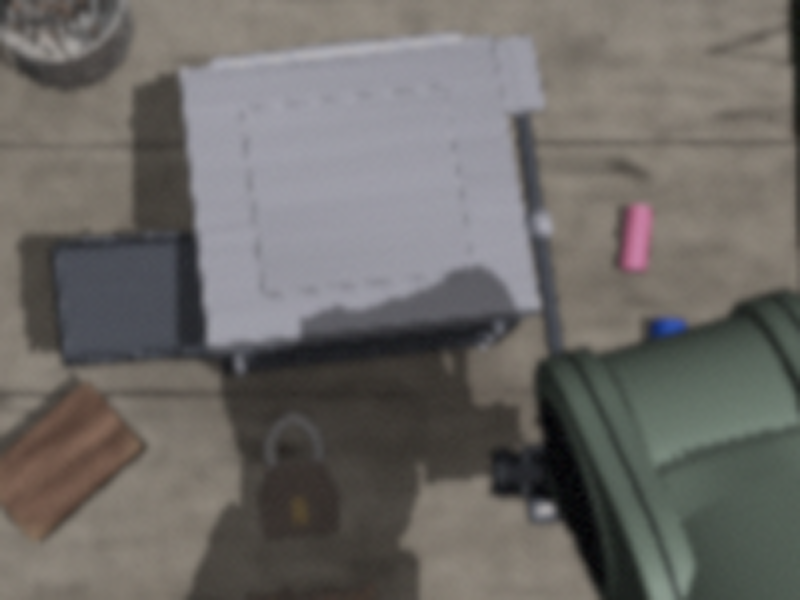

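Call:
servo_tool --steps '[{"dp": [0, 0, -2], "turn": 0, "gripper": 0}, {"dp": [0, 0, -4], "turn": 0, "gripper": 0}, {"dp": [0, 0, -6], "turn": 0, "gripper": 0}, {"dp": [0, 0, -8], "turn": 0, "gripper": 0}, {"dp": [0, 0, -10], "turn": 0, "gripper": 0}, {"dp": [0, 0, -12], "turn": 0, "gripper": 0}, {"dp": [0, 0, -14], "turn": 0, "gripper": 0}, {"dp": [0, 0, -16], "turn": 0, "gripper": 0}]'

```text
time: 8.9
position: [0.4842, -0.2195, 0.1805]
ee_rot: [0.001, 0.025, 1.0, -0.002]
ft_force: [3.1, 0.8, 5.0]
grip_width: 0.003
```

Call:
servo_tool --steps '[{"dp": [0, 0, -2], "turn": 0, "gripper": 0}, {"dp": [0, 0, -4], "turn": 0, "gripper": 0}, {"dp": [0, 0, -6], "turn": 0, "gripper": 0}, {"dp": [0, 0, -8], "turn": 0, "gripper": 0}, {"dp": [0, 0, -11], "turn": 0, "gripper": 0}, {"dp": [0, 0, -15], "turn": 0, "gripper": 0}, {"dp": [0, 0, -20], "turn": 0, "gripper": 0}, {"dp": [0, 0, -25], "turn": 0, "gripper": 0}]'

```text
time: 9.7
position: [0.4841, -0.2194, 0.2059]
ee_rot: [0.001, 0.025, 1.0, -0.002]
ft_force: [-0.2, -0.4, -0.1]
grip_width: 0.001
```

Call:
servo_tool --steps '[{"dp": [3, 0, -8], "turn": 0, "gripper": 0}, {"dp": [10, 0, -16], "turn": 0, "gripper": 0}, {"dp": [25, 0, -24], "turn": 0, "gripper": 0}, {"dp": [40, -10, -32], "turn": 0, "gripper": 0}, {"dp": [55, -25, -40], "turn": 0, "gripper": 0}, {"dp": [65, -40, -45], "turn": 0, "gripper": 0}, {"dp": [70, -50, -50], "turn": 0, "gripper": 0}, {"dp": [70, -50, -50], "turn": 0, "gripper": 0}]'

```text
time: 10.5
position: [0.411, -0.2668, 0.2566]
ee_rot: [0.002, 0.026, 1.0, -0.002]
ft_force: [0.7, 0.1, 0.1]
grip_width: -0.0
```

```bash
python3 -c "
from h import *
c=capture('top');crop(c['img'],220,420,135,285,4,'pics/top7.png')
c=capture('scene');cv2.imwrite('pics/sc7.png',c['img'][:,:,::-1])
print(read_state()['ft_force'],read_state()['position'])"
```

```text
[-0.70322813  0.04608869  0.63865292] [ 0.41186141 -0.26520481  0.25598782]
```

View pics/top7.png

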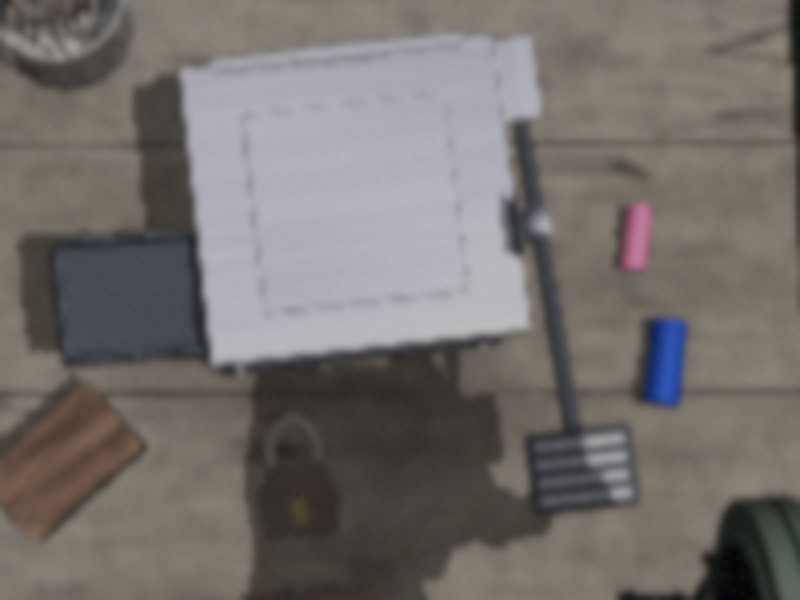

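View pics/sc7.png

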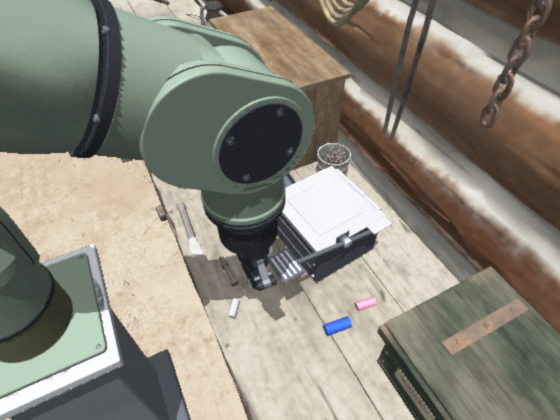

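The lid is shut and its outline matches the first picture. The chute is empty, the lever is back up, the bystanders have not moved, and the gripper is clear of everything. I'll hand it in.

```bash
python3 -c "
from cell import *
print(close_job())"
```

```text
the job is handed in; nothing more can be done
None
```

The offcut is in the bin, the lid is shut again, and the job was handed in at about 10.6 s of the 40 s allowed; no verdict was reported.

- **Pressing:** With the gripper shut, I pressed the lever pad down to its stop. The wrist force rose to 49 N, against about 7 N in mid-stroke, and the TCP was at z = 0.116 m. The offcut rolled in by itself, and the top view at full opening showed it lying inside the bin.
- **Letting up:** I raised the lever at about 20–30 mm/s until the lid was shut and the pad let go, then moved the gripper clear.
- **Last checks:**
  - The lid and lever are back at their starting outlines, and the chute is empty.
  - The bystanders visible in the final pictures have not moved. The arm hid the grease pot and oil can in the last scene view, and they were outside the last top crop, but the arm never went near them.
  - The wrist force was back near zero, with nothing touched.
- **Disagreements:** None of the checks disagreed. I did not measure the lid's closing speed directly; I inferred it from the commanded lever speed and the steady contact force on the way up.

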